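Change the cutter in the bench chuck and fill the numbered rack

ROBOT

A 6-joint arm with a two-finger parallel gripper is mounted at the origin on a cart in front of the work surface, level with it; the furniture and walls round the work are solid. World frame = base frame: x ahead of the robot, y to its left, z up, the work surface at z = 0. Lengths are in m, angles in rad, forces in N, time in s.
With the tool pointing down it reaches from about 0.375 to 0.925 m from the base axis. Payload 5.7 kg.
Tool frame: the origin (TCP) lies midway between the tips of the shut fingers; the grasp point (between the pads) lies 19 mm behind it; z points along the fingers, x is the direction in which the jaws open and shut, and the axes are right-handed (so a half turn about z gives the same grasp; the last joint's range is limited). The gripper opens to 88 mm and grips with 3 to 60 N. Pads are 20 mm wide; open, the fingers measure 115 mm over their backs; the gripper's body (75 mm by 178 mm) begins 61 mm behind the grasp point.
Start: joints at [-1.394, 0.359, 1.51, -0, 1.272, -0.115], TCP at [0.173, -0.575, 0.223] pointing down, gripper open.
Joint ranges: [-2.97, 2.97], [-1.01, 2.36], [0.21, 2.38], [-0.96, 4.11], [0.2, 2.71], [-2.98, 2.98]. Speed limits (rad/s): [2.39, 2.39, 3.14, 3.14, 3.14, 3.14].

INTERFACE

Orientations are given as a unit quaternion [x, y, z, w].
In Python, from bench import move_ptp, servo_line, goto_joints, move_gripper, sleep, inverse_kinematics, capture, PlanningError, close_job, spot_in, silhouettes, current_clock, current_joint_pos, current_qvel, current_joint_torque, current_position, current_orientation, current_force, current_torque, current_finger_gap gives the robot as it stands. Calls block until the motion is done:
- move_ptp(position, orientation): joint-space move of the TCP to a pose.
- servo_line(position, orientation=None, rate=0.15, contact_N=None): straight line of the TCP; orientation=None keeps the orientation; rate is the mean speed in m/s. With contact_N (N) it stops when the force on the tool has changed by that much, and returns True; else False.
- goto_joints(angles): joint-space move.
- move_gripper(opening): finger opening in m; the grip force is fixed at half the most; returns when the fingers have stopped.
- sleep(seconds).
- inverse_kinematics(position, orientation): joint angles nearest the present ones, or None.
- capture(name): name is "side" or "top"; returns a dict with "image" (400x640x3 uint8, blue, green, red), "range_z" (400x640 float32, m along the optical axis (not along the pixel's ray), 0 where there is no reading), "intrinsics" (3x3 intrinsics, pixels), "R" (3x3) and "t" (3): a world point X has camera coordinates R X + t. Camera axes: x right, y down, z forward; pixel columns grow to the right and rows downward; lengths in m; the calibration is good to about 2 mm. A picture is of the moment at which its call begins.
A pose or a line that the arm cannot do raises PlanningError and nothing moves.
- close_job(): hands the job in, once; it reports no verdict.
Trained networks look in the newest picture that a camera, given by its name, has taken for a name from the list of things; names that differ only in an ending like _2 or _b are one class to them, and where a whole thing is asked for, a point or a joint stands for the part that bears it (a point fixed in the world has none). Each returns a list of dicts, best first, with "conf" (0 to 1); they miss things now and then, are a little off and sometimes report something else, mostly with a low value. They report only what shows in the picture. A call takes as long as a camera call. They do not tell look-alikes from the thing itself.
- spot_in(camera, query): "xy" ([column, row] in pixels, amid what is visible of it).
- silhouettes(camera, query): "region" (400x640 bool, what is visible of it) and "xy" ([column, row] in pixels, amid what is visible of it).
Readings, each from a call of its own:
- current_clock(): time.
- current_joint_pos(): joint angles.
- current_qvel(): joint speeds.
- current_joint_torque(): joint torques, N m.
- current_position(): TCP position.
- current_orientation(): TCP orientation.
- current_force(): force on the tool from outside, world axes, zero at the start.
- current_torque(): the same for the moment, N m.
- current_finger_gap(): finger opening in m.
Only numpy, scipy, OpenCV 4.12 (cv2) and the standard library are available. Lean on these libraries where they do the work, as an engineer would, in place of code of your own. Each camera call takes 0.05 s, during which the arm holds its last target. There are 200 camera calls.

TASK

Turn the sleeve of the bench chuck fully open by its orange crank post, take the worn black cutter out and leave it in the steel tray, then stand the white cutter in the chuck down to its shoulder and turn the sleeve until the jaws hold it tight. Then put the coloured spares that are there into the numbered rack, each fully home in the pocket with its colour and one after the other from the lowest pocket number up. Leave the note pad, the bottle and the glass dish where they are.

Things in the scene. Friction and masses are not known exactly. Their poses are not given: they have to be found in the camera images.
- sleeve (a joint): turning sleeve of the bench chuck, rad. -1.4 = fully open (stop), 0 = jaws just touching a 12 mm shank, stop at 0.6; grows clockwise seen from above. It moves three coupled jaws inward 2.5 mm per rad (jaw faces 9.5 mm from the axis at -1.4). Turning takes about 0.2 N m (3 N at the crank post) and goes stiff from about 0 on when a shank is inside; the sleeve stays where it is left. Tighten until it resists with 8 to 15 N at the post, so that it stays clamped
- crank_post (a point): grip point on the orange upright post on the sleeve's crank arm, 62 mm from the chuck axis, on the side towards the robot. Post 14 mm in diameter; its top is 20 mm above this point, the free part reaches 30 mm below it. Its height is 87 mm above the table. It circles the vertical chuck axis as the sleeve turns, clockwise from above to close
- chuck_seat (a point): centre of the top face of the chuck's square nose plate (46 mm wide, 67 mm above the table), on the vertical chuck axis; z up. A cutter's shoulder rests here, its shank in the 19.5 mm window between the jaws. Chuck: grey round foot 92 mm in diameter, dark knurled sleeve 67 mm in diameter; fixed to the table
- jaw1: steel jaw 1 of the chuck, moved only by the sleeve; origin on the chuck axis at table height
- jaw2: steel jaw 2 of the chuck, moved only by the sleeve; origin on the chuck axis at table height
- jaw3: steel jaw 3 of the chuck, moved only by the sleeve; origin on the chuck axis at table height
- used: worn black cutter, at the start clamped upright in the chuck: steel shank 12 mm in diameter reaching 24 mm below the shoulder (chamfered foot), black cylindrical head 24 mm in diameter rising 36 mm above it (grip it there, 50 g). Origin on the axis at the shoulder (underside of the head); z runs up out of the head.
- new: fresh white cutter, at the start upright in the aluminium sterilising block: steel shank 12 mm in diameter reaching 24 mm below the shoulder (chamfered foot), white cylindrical head 24 mm in diameter rising 36 mm above it (grip it there, 50 g). Origin on the axis at the shoulder (underside of the head); z runs up out of the head.
- red: red spare cutter, may be absent; at the start upright in the sterilising block: steel shank 12 mm in diameter reaching 24 mm below the shoulder (chamfered foot), red cylindrical head 24 mm in diameter rising 36 mm above it (grip it there, 50 g). Origin on the axis at the shoulder (underside of the head); z runs up out of the head.
- yellow: yellow spare cutter, may be absent; at the start upright in the sterilising block: steel shank 12 mm in diameter reaching 24 mm below the shoulder (chamfered foot), yellow cylindrical head 24 mm in diameter rising 36 mm above it (grip it there, 50 g). Origin on the axis at the shoulder (underside of the head); z runs up out of the head.
- green: green spare cutter, may be absent; at the start upright in the sterilising block: steel shank 12 mm in diameter reaching 24 mm below the shoulder (chamfered foot), green cylindrical head 24 mm in diameter rising 36 mm above it (grip it there, 50 g). Origin on the axis at the shoulder (underside of the head); z runs up out of the head.
- blue: blue spare cutter, may be absent; at the start upright in the sterilising block: steel shank 12 mm in diameter reaching 24 mm below the shoulder (chamfered foot), blue cylindrical head 24 mm in diameter rising 36 mm above it (grip it there, 50 g). Origin on the axis at the shoulder (underside of the head); z runs up out of the head.
- holder: aluminium sterilising block 46 x 208 x 34 mm, fixed, with five square 16 mm holes 28 mm deep in a row along its y axis, 40 mm apart (y = 80, 40, 0, -40, -80 mm); cutters stand in any of them with the shoulder on the top face. Origin at the centre of its underside
- rack: grey numbered rack 46 x 168 x 34 mm, fixed, four square 16 mm pockets 28 mm deep in a row along its y axis 40 mm apart; on its -x side of each pocket a coloured strip with 1 to 4 white pips: 1 red, 2 yellow, 3 green, 4 blue. Origin at the centre of its underside
- pocket1 (a point): centre of the mouth of pocket 1 (1 pip, red strip), on the rack's top face 34 mm above the table; a seated cutter's shoulder rests here
- pocket2 (a point): centre of the mouth of pocket 2 (2 pips, yellow strip), on the rack's top face 34 mm above the table; a seated cutter's shoulder rests here
- pocket3 (a point): centre of the mouth of pocket 3 (3 pips, green strip), on the rack's top face 34 mm above the table; a seated cutter's shoulder rests here
- pocket4 (a point): centre of the mouth of pocket 4 (4 pips, blue strip), on the rack's top face 34 mm above the table; a seated cutter's shoulder rests here
- tray: loose stainless steel tray 173 (x) x 269 (y) x 12 mm, 320 g, for worn cutters; origin at the centre of its underside, floor 2 mm above it, inside about 150 x 240 mm. It stands beside the chuck
- pad: yellow note pad 60 x 90 x 12 mm at the left side, bystander
- bottle: amber bottle 42 mm in diameter, 85 mm high, at the left side, bystander
- dish: small glass dappen dish 33 mm in diameter, 24 mm high, at the right side, bystander
Mind the look-alikes: they are no part of the job. What is shaped like the part that bears sleeve but yellow is not meant.

How it is judged:
On the way, in this order (a step that is already met when the one before it is completed fails the run):
1. sleeve turned open (below -0.9 rad) while the black cutter still stands in the chuck (value of joint sleeve below -0.9 rad and horizontal distance between used and chuck_seat below 0.006 m and z of used in the frame of chuck_seat between -0.004 and 0.004 m), for 0.2 s.
2. black cutter standing or lying in the steel tray, released (x of used in the frame of tray between -0.076 and 0.076 m and y of used in the frame of tray between -0.121 and 0.121 m and z of used in the frame of tray between 0 and 0.04 m and contact force between used and the fingers below 0.1 N), for 0.2 s.
3. white cutter seated on the chuck nose and clamped by all three jaws, released (horizontal distance between new and chuck_seat below 0.003 m and z of new in the frame of chuck_seat between -0.004 and 0.004 m and angle between new's own z axis and vertical below 0.09 rad and value of joint sleeve above -0.1 rad and contact force between each of jaw1, jaw2, jaw3 and new above 3 N and contact force between new and the fingers below 0.1 N), for 0.2 s.
4. red cutter (if present) seated in pocket 1, released (horizontal distance between red and pocket1 below 0.005 m and z of red in the frame of pocket1 between -0.004 and 0.004 m and angle between red's own z axis and vertical below 0.15 rad and contact force between red and the fingers below 0.1 N), for 0.2 s.
5. yellow cutter (if present) seated in pocket 2, released (horizontal distance between yellow and pocket2 below 0.005 m and z of yellow in the frame of pocket2 between -0.004 and 0.004 m and angle between yellow's own z axis and vertical below 0.15 rad and contact force between yellow and the fingers below 0.1 N), for 0.2 s.
6. green cutter (if present) seated in pocket 3, released (horizontal distance between green and pocket3 below 0.005 m and z of green in the frame of pocket3 between -0.004 and 0.004 m and angle between green's own z axis and vertical below 0.15 rad and contact force between green and the fingers below 0.1 N), for 0.2 s.
7. blue cutter (if present) seated in pocket 4, released (horizontal distance between blue and pocket4 below 0.005 m and z of blue in the frame of pocket4 between -0.004 and 0.004 m and angle between blue's own z axis and vertical below 0.15 rad and contact force between blue and the fingers below 0.1 N), for 0.2 s.
At the end, for the whole second after the job is handed in: Black cutter in the tray; white one in the chuck (3 mm of axis, 4 mm of seat height, 0.09 rad of upright), sleeve past -0.1 rad, over 3 N from each jaw; every spare present in its colour's pocket (4 mm of the top, 5 mm of the axis, 0.15 rad); all released and at rest (all of step 2 and all of step 3 and all of step 4 and all of step 5 and all of step 6 and all of step 7 and linear speed of each of used, new, red, yellow, green, blue below 0.02 m/s); the robot touches nothing.
It fails at once if note pad, bottle or glass dish moved more than 30 mm (distance of any of pad, bottle, dish from where it was at the start of the episode above 0.03 m).
Of red, yellow, green, blue only 2 to 4 are there at a start; the rules pass over those that are not, and their reading is None.
At some moment in a run one of tray may be knocked a few centimetres aside while the robot is not near it.
It also fails if it takes over 210 s, if anything falls off the work surface, if the arm or the gripper's body presses on something with over 40 N, if the wrist force passes 120 N, or if a joint passes its speed limit or range.

## Working session

There is one attempt and no reset: what is moved stays moved. The work goes in short steps, each a Python script; the robot and the scene stay as the last script left them, time stands still between calls to the robot, and variables do not carry over. Pictures are saved under pics/ and viewed, about 12 in all and at most 16, crops included, and the job is handed in when it is done.

```bash
mkdir -p pics; ls; cat > h.py <<'E'
from bench import *
import numpy as np, cv2
def cap(c,fn=None):
    d=capture(c)
    if fn: cv2.imwrite('pics/'+fn,d['image'])
    return d
def ray(d,uv,z):
    # intersect pixel ray with plane world z
    K,R,t=d['intrinsics'],d['R'],d['t']
    r=R.T@np.linalg.solve(K,[uv[0],uv[1],1.]); c=-R.T@t
    return c+r*(z-c[2])/r[2]
def cloud(d):
    K,R,t=d['intrinsics'],d['R'],d['t']
    Z=d['range_z']; v,u=np.mgrid[:400,:640]
    P=np.stack([u,v,np.ones_like(u)],-1).reshape(-1,3)@np.linalg.inv(K).T*Z.reshape(-1,1)
    X=(P-t)@R
    X[Z.reshape(-1)==0]=np.nan
    return X.reshape(400,640,3)
E
python3 - <<'E'
from h import *
for c in ['top','side']:
    d=cap(c,c+'0.png'); X=cloud(d)
    print(c,'cam',-d['R'].T@d['t'],'axis',d['R'][2])
    for q in ['sleeve','crank_post','used','new','red','yellow','green','blue','holder','rack','tray','pad','bottle','dish']:
        for s in silhouettes(c,q)[:3]:
            if s['conf']<.25: continue
            P=X[s['region']]; P=P[~np.isnan(P[:,0])]
            print(q,round(s['conf'],2),np.round(s['xy']),len(P),np.round(np.median(P,0),3) if len(P) else '', np.round(np.percentile(P[:,2],95),3) if len(P) else '')
print(current_clock())
E
```

```text
pics
top cam [ 0.32444785 -0.00144666  1.39754998] axis [ 0.15002275 -0.00785432 -0.98865135]
sleeve 0.71 [365. 180.] 241 [ 0.608 -0.157  0.06 ] 0.105
sleeve 0.7 [412. 193.] 135 [ 0.563 -0.301  0.045] 0.079
crank_post 0.65 [369. 171.] 64 [ 0.625 -0.166  0.1  ] 0.105
crank_post 0.62 [362. 178.] 216 [ 0.606 -0.15   0.059] 0.105
crank_post 0.59 [412. 199.] 150 [ 0.558 -0.301  0.045] 0.08
used 0.41 [371. 169.] 66 [ 0.625 -0.166  0.1  ] 0.105
red 0.48 [355. 218.] 65 [ 0.48  -0.134  0.067] 0.071
yellow 0.51 [265. 225.] 937 [0.472 0.149 0.032] 0.038
yellow 0.46 [368. 180.] 640 [ 0.615 -0.159  0.057] 0.076
green 0.38 [358. 221.] 965 [ 0.481 -0.137  0.032] 0.038
holder 0.59 [354. 223.] 889 [ 0.478 -0.129  0.032] 0.037
rack 0.72 [264. 223.] 961 [0.472 0.146 0.032] 0.038
tray 0.81 [268. 174.] 4581 [0.638 0.14  0.002] 0.011
pad 0.71 [185. 183.] 553 [0.603 0.385 0.011] 0.016
bottle 0.55 [182. 234.] 190 [0.44  0.384 0.062] 0.086
dish 0.49 [433. 225.] 79 [ 0.469 -0.373  0.019] 0.026
side cam [ 0.29706374 -0.94462009  0.50750179] axis [ 0.25119861  0.88403965 -0.39417402]
sleeve 0.78 [352. 233.] 495
[... 471 characters left out ...]
7
red 0.6 [304. 232.] 151 [ 0.483 -0.145  0.057] 0.072
yellow 0.33 [277. 205.] 534 [0.47  0.109 0.033] 0.037
blue 0.61 [304. 251.] 167 [ 0.477 -0.224  0.057] 0.072
blue 0.54 [260. 176.] 173 [0.445 0.376 0.042] 0.079
holder 0.73 [302. 261.] 787 [ 0.47  -0.215  0.032] 0.036
rack 0.6 [278. 205.] 623 [0.47  0.116 0.032] 0.037
tray 0.62 [327. 202.] 1790 [0.641 0.139 0.004] 0.013
tray 0.6 [278. 201.] 558 [0.471 0.11  0.033] 0.037
pad 0.46 [299. 177.] 178 [0.6   0.373 0.013] 0.015
pad 0.4 [302. 233.] 157 [ 0.483 -0.144  0.056] 0.071
bottle 0.74 [258. 170.] 205 [0.443 0.377 0.043] 0.079
dish 0.57 [320. 311.] 232 [ 0.469 -0.379  0.019] 0.026
dish 0.34 [355. 242.] 1079 [ 0.613 -0.192  0.043] 0.076
1.5
```

```bash
python3 - <<'E'
import cv2,numpy as np
a=cv2.imread('pics/top0.png')[140:270,240:470]; b=cv2.imread('pics/side0.png')[150:330,230:430]
a=cv2.resize(a,(800,452),interpolation=2); cv2.imwrite('pics/ta.png',a)
b=cv2.resize(b,(660,594),interpolation=2); cv2.imwrite('pics/sb.png',b)
E
```

```text
(no output)
```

View pics/ta.png

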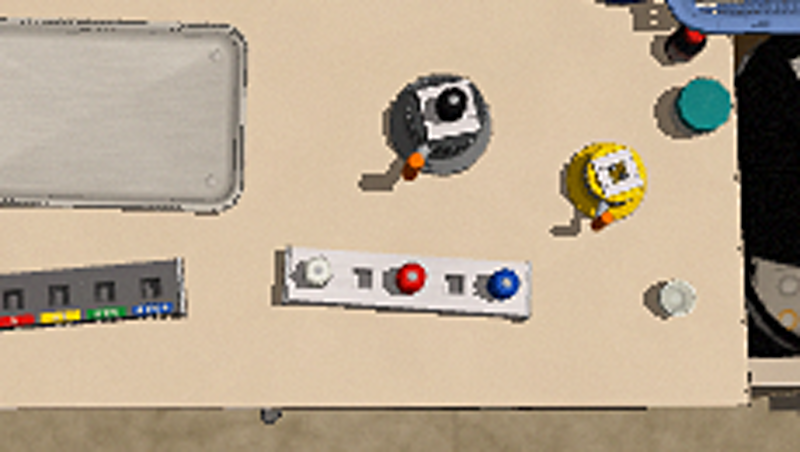

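View pics/sb.png

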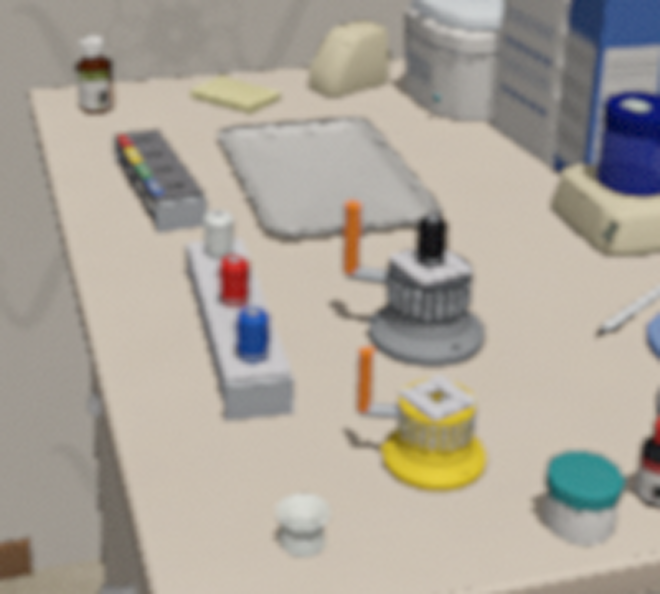

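Going by the crops, the grey chuck holding the black cutter, at about (367,172) in the top view, is the target. The yellow one at about (416,190) is the look-alike. White, red and blue are in the block; yellow and green are absent. Next I take precise positions.

```bash
cat >> h.py <<'E'
def near(X,c,r,z0,z1):
    with np.errstate(invalid='ignore'):
        return (np.hypot(X[...,0]-c[0],X[...,1]-c[1])<r)&(X[...,2]>z0)&(X[...,2]<z1)
E
python3 - <<'E'
from h import *
for c in ['top','side']:
    d=cap(c); X=cloud(d); print(c, d['intrinsics'][0,0])
    def topc(n,c0,r,zt,dz=.006):
        m=near(X,c0,r,zt-dz,zt+dz); v,u=np.nonzero(m)
        P=X[m]
        if len(P)==0: print(n,'none');return
        print(n,len(P),'mean',np.round(P.mean(0),4),'mid',np.round((P.min(0)+P.max(0))/2,4)[:2],'ext',np.round(np.ptp(P,0),3)[:2],'ray',np.round(ray(d,[u.mean(),v.mean()],zt),4)[:2])
    topc('black',(.625,-.166),.03,.103)
    topc('plate',(.62,-.166),.045,.067,.003)
    topc('post',(.58,-.145),.03,.107,.008)
    for n,c0 in [('white',(.48,-.06)),('red',(.483,-.138)),('blue',(.477,-.215))]: topc(n,c0,.03,.070)
    for n,c0 in [('holder',(.478,-.135)),('rack',(.472,.146))]:
        m=near(X,c0,.125,.030,.038); P=X[m][:,:2]
        r=cv2.minAreaRect((P*1000).astype(np.float32)); print(n,r, len(P))
    m=near(X,(.638,.14),.2,.006,.016); P=X[m][:,:2]
    print('tray',cv2.minAreaRect((P*1000).astype(np.float32)))
E
```

```text
top 453.86614844642423
black 51 mean [ 0.6264 -0.1679  0.1021] mid [ 0.6268 -0.1672] ext [0.024 0.021] ray [ 0.6262 -0.1678]
plate 128 mean [ 0.6255 -0.168   0.0666] mid [ 0.6271 -0.1684] ext [0.065 0.063] ray [ 0.6254 -0.168 ]
post 21 mean [ 0.5746 -0.1351  0.1057] mid [ 0.5751 -0.1351] ext [0.012 0.012] ray [ 0.5743 -0.1349]
white 47 mean [ 0.4878 -0.054   0.069 ] mid [ 0.4875 -0.0533] ext [0.022 0.021] ray [ 0.4877 -0.054 ]
red 46 mean [ 0.4827 -0.1342  0.0685] mid [ 0.4826 -0.1345] ext [0.019 0.024] ray [ 0.4825 -0.134 ]
blue 50 mean [ 0.4768 -0.2137  0.0679] mid [ 0.4772 -0.2143] ext [0.024 0.023] ray [ 0.4765 -0.2133]
holder ((528.0798950195312, -137.58001708984375), (213.83908081054688, 138.06776428222656), 86.27861022949219) 658
rack ((472.0849609375, 149.33053588867188), (46.33163070678711, 174.35293579101562), 4.941957950592041) 620
tray ((639.1146240234375, 136.3881378173828), (390.9853210449219, 371.67449951171875), 38.39249038696289)
side 374.38474721608924
black 52 mean [ 0.6277 -0.1755  0.1022] mid [ 0.6288 -0.1735] ext [0.023 0.021] ray [ 0.627  -0.1771]
plate 138 mean [ 0.6263 -0.1798  0.0677] mid [ 0.6313 -0.1768] ext [0.056 0.05 ] ray [ 0.6269 -0.1786]
post 26 mean [ 0.5756 -0.1409  0.1049] mid [ 0.5759 -0.1391] ext [0.012 0.013] ray [ 0.5741 -0.1452]
white 40 mean [ 0.4887 -0.062   0.0689] mid [ 0.4898 -0.0615] ext [0.023 0.017] ray [ 0.4882 -0.0642]
red 50 mean [ 0.4833 -0.1407  0.0693] mid [ 0.4844 -0.1388] ext [0.024 0.022] ray [ 0.4829 -0.1421]
blue 62 mean [ 0.4778 -0.2203  0.069 ] mid [ 0.4791 -0.2187] ext [0.023 0.021] ray [ 0.4774 -0.222 ]
holder ((529.968994140625, -142.24119567871094), (216.45074462890625, 140.67625427246094), 85.57945251464844) 494
rack ((474.66534423828125, 144.67526245117188), (47.744606018066406, 175.61282348632812), 4.649068355560303) 347
tray ((588.03662109375, 171.49061584472656), (333.0231018066406, 282.095458984375), 89.11725616455078)
```

```bash
cat >> h.py <<'E'
AX=np.array([.6264,-.168])
def quat(psi): return [np.cos(psi/2),np.sin(psi/2),0,0]
def bestpsi(pos,psi,fixed=None):
    # of the two equivalent yaws pick the one with the smaller |q6|
    o=[]
    for p in (psi,psi+np.pi):
        q=inverse_kinematics(list(pos),quat(p))
        if q is not None: o.append((abs(q[5]),p))
    return min(o)[1]
def turn(a,psi_off,da,n,stop,r=.062,z=.073):
    """move the gripped post round the axis in n steps of da; stop at tangential resistance"""
    f0=np.array(current_force()[:2])
    for i in range(n):
        a+=da
        servo_line([AX[0]+r*np.cos(a),AX[1]+r*np.sin(a),z],quat(a+psi_off),rate=.05)
        sleep(.15)
        f=np.array(current_force()[:2])-f0
        t=np.array([-np.sin(a),np.cos(a)])*np.sign(da)
        ft=-f@t; fr=f@[np.cos(a),np.sin(a)]
        p=np.array(current_position())[:2]-AX
        print(i,round(np.degrees(a),1),'act',round(np.degrees(np.arctan2(p[1],p[0]))%360,1),'ft',round(ft,1),'fr',round(fr,1))
        if ft>stop: break
    return a
E
python3 - <<'E'
from h import *
a=np.arctan2(.033,-.0518); c=[AX[0]+.0615*np.cos(a),AX[1]+.0615*np.sin(a)]
for s in (0,np.pi):
  for off in (np.pi/2,):
    for aa in (a,a+.8,a+1.7):
      p=[AX[0]+.062*np.cos(aa),AX[1]+.062*np.sin(aa),.073]
      q=inverse_kinematics(p,quat(aa+off+s)); print(s,round(aa,2),None if q is None else np.round(q,2))
E
```

```text
0 2.57 [-0.35  0.51  1.68 -0.    0.95  1.79]
0 3.37 [-0.43  0.52  1.67 -0.    0.95  0.91]
0 4.27 [-0.47  0.57  1.56 -0.    1.01 -0.03]
3.141592653589793 2.57 [-0.35  0.51  1.68 -0.    0.95 -1.35]
3.141592653589793 3.37 [-0.43  0.52  1.67 -0.    0.95 -2.23]
3.141592653589793 4.27 None
```

```bash
python3 - <<'E'
from h import *
a=np.arctan2(.033,-.0518); c=[AX[0]+.0615*np.cos(a),AX[1]+.0615*np.sin(a)]
q=quat(a+np.pi/2)
move_gripper(.05)
move_ptp([c[0],c[1],.20],q)
servo_line([c[0],c[1],.073],q,rate=.1,contact_N=15)
print(current_position())
move_gripper(0.0); print('gap',current_finger_gap(),'F',np.round(current_force(),1))
a=turn(a,np.pi/2,np.radians(7),16,9)
d=cap('top','t1.png'); print(current_clock())
cv2.imwrite('pics/t1c.png',cv2.resize(d['image'][130:230,310:430],(600,500),interpolation=2))
E
```

```text
[ 0.57508275 -0.13515434  0.07365695]
gap 0.01340354188822572 F [-0.8 -0.9  1.1]
0 154.5 act 154.8 ft -2.4 fr -2.5
1 161.5 act 161.7 ft -2.2 fr -3.3
2 168.5 act 168.6 ft -2.6 fr -3.1
3 175.5 act 175.6 ft -3.9 fr -2.3
4 182.5 act 182.6 ft -3.9 fr -1.3
5 189.5 act 189.2 ft -1.2 fr 0.9
6 196.5 act 196.3 ft -2.3 fr 3.5
7 203.5 act 203.4 ft -1.6 fr 4.0
8 210.5 act 210.0 ft -0.9 fr 5.8
9 217.5 act 217.0 ft -1.3 fr 5.1
10 224.5 act 224.1 ft 0.0 fr 7.6
11 231.5 act 230.8 ft 1.4 fr 8.0
12 238.5 act 234.7 ft 8.8 fr 7.7
13 245.5 act 234.8 ft 27.0 fr 4.6
12.9083
```

```bash
python3 - <<'E'
from h import *
a=np.radians(234.5)
servo_line([AX[0]+.062*np.cos(a),AX[1]+.062*np.sin(a),.073],quat(a+np.pi/2),rate=.05)
sleep(.2);print(np.round(current_force(),1))
move_gripper(.04); print(np.round(current_force(),1))
servo_line([AX[0]+.062*np.cos(a),AX[1]+.062*np.sin(a),.2],rate=.15)
# clear view
q=list(current_joint_pos()); q[0]-=.9; goto_joints(q)
d=cap('top'); X=cloud(d)
for n,c0,r,zt,dz in [('black',(.625,-.166),.03,.103,.006),('post',(.59,-.218),.035,.107,.008)]:
    m=near(X,c0,r,zt-dz,zt+dz); v,u=np.nonzero(m); print(n,m.sum(),X[m].mean(0) if m.any() else '', ray(d,[u.mean(),v.mean()],zt)[:2] if m.any() else '')
m=silhouettes('top','tray')
for s in m[:2]:
    P=X[s['region']];P=P[~np.isnan(P[:,0])]; print('tray',s['conf'],len(P),(P.min(0)+P.max(0))/2,np.ptp(P,0),cv2.minAreaRect((P[:,:2]*1000).astype(np.float32)))
i=d['image'][100:280,200:460]; cv2.imwrite('pics/t2.png',cv2.resize(i,(780,540),interpolation=2)); print(current_clock())
E
```

```text
[-6.5  1.   7.8]
[ 1.  -0.1  1. ]
black 45 [ 0.62725736 -0.16784829  0.10122779] [ 0.62684384 -0.16762242]
post 18 [ 0.58718485 -0.21473779  0.10651407] [ 0.58708322 -0.21465725]
tray 0.9 4724 [0.63991564 0.14279732 0.00505913] [0.18557889 0.27657016 0.03235623] ((640.04638671875, 142.1119384765625), (276.54541015625, 180.43894958496094), 88.32506561279297)
17.1833
```

View pics/t2.png

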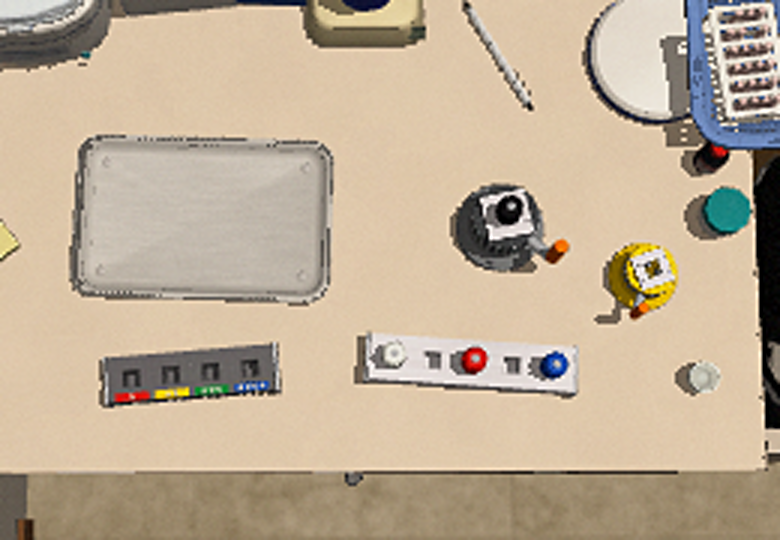

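Top view: the orange post is now at about (555,250) and the black cutter still stands upright at (509,208). The sleeve is against the open stop. Next, the black cutter goes to the tray.

```bash
cat >> h.py <<'E'
AX=np.array([.6267,-.1678])
def pick(xy,zs,psi,up=.10,open_=.045,carry=.22):
    """grip a cutter head (shoulder at height zs), lift it straight"""
    psi=bestpsi([*xy,zs+.1],psi); q=quat(psi)
    move_gripper(open_)
    move_ptp([*xy,zs+.13],q)
    hit=servo_line([*xy,zs+.006],q,rate=.12,contact_N=15)
    move_gripper(0.0)
    print('pick hit',hit,'gap',round(current_finger_gap(),4),'F',np.round(current_force(),1),'z',round(current_position()[2],4))
    servo_line([*xy,zs+up],q,rate=.1); sleep(.2)
    print('lifted gap',round(current_finger_gap(),4),'F',np.round(current_force(),1))
    return psi
E
python3 - <<'E'
from h import *
psi=pick(AX,.067,np.radians(145))
p=[.635,.12]; ps=bestpsi([*p,.15],0)
move_ptp([*p,.15],quat(ps))
hit=servo_line([*p,.034],rate=.1,contact_N=4); print(hit,current_position())
move_gripper(.05); servo_line([p[0],p[1],.2],rate=.15)
q=list(current_joint_pos()); q[0]=-1.0; goto_joints(q)
d=cap('top'); X=cloud(d)
m=near(X,(.6,-.9),.0,0,1)
K=(X[...,2]<.027)
# rack pockets & holder heads
for n,c0,ang in [('rack',(.472,.147),np.radians(4.8)),('holder',(.4825,-.134),None)]:
    print(n)
    m=near(X,c0,.1,-.02,.028)
    if ang is None: ang=np.radians(3.9-7.8)*-1
    ex=np.array([np.cos(ang),np.sin(ang)]);ey=np.array([-ex[1],ex[0]])
    D=X[...,:2]-c0; mm=m&(abs(D@ex)<.018)&(abs(D@ey)<.078)
    k,l,st,ce=cv2.connectedComponentsWithStats(mm.astype(np.uint8),connectivity=4)
    for i in range(1,k):
        if st[i,4]>=4: print(st[i,4],np.round(ce[i],1),np.round(ray(d,ce[i],.034)[:2],4))
s=silhouettes('top','tray')[0]; P=X[s['region']];P=P[~np.isnan(P[:,0])]; print('tray',s['conf'],(P.min(0)+P.max(0))/2)
cv2.imwrite('pics/t3.png',cv2.resize(d['image'][130:260,210:410],(800,520),interpolation=2)); print(current_clock())
E
```

```text
pick hit False gap 0.0234 F [0.2 0.  3.1] z 0.0736
lifted gap 0.0234 F [ 0.4  0.  -0.5]
False [0.63566691 0.12006942 0.03474822]
rack
26 [283.  222.2] [0.4773 0.0891]
25 [269.9 223.6] [0.4732 0.1284]
25 [256.9 224.9] [0.4692 0.1675]
26 [243.3 226.2] [0.4653 0.2085]
holder
28 [343.7 220.1] [ 0.4835 -0.0944]
29 [369.9 221.2] [ 0.4801 -0.1737]
27 [336.6 227.7] [ 0.4605 -0.0728]
tray 0.82 [0.63751029 0.14181636 0.00543391]
29.375
```

View pics/t3.png

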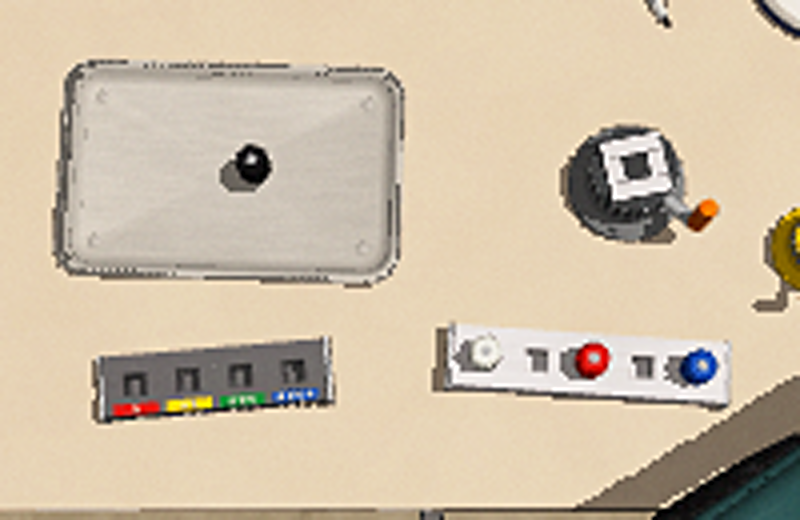

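Top view: the black cutter stands in the tray at about (252,163), the chuck window is empty and the post is still at the open stop. Now the white cutter.

```bash
cat >> h.py <<'E'
def place(xy,zs,psi):
    """lower a held cutter into a hole whose mouth is at height zs, release, retreat"""
    psi=bestpsi([*xy,zs+.1],psi); q=quat(psi)
    move_ptp([*xy,zs+.06],q)
    h1=servo_line([*xy,zs+.018],q,rate=.08,contact_N=6)
    h2=servo_line([*xy,zs+.0035],q,rate=.03,contact_N=6)
    z=current_position()[2]
    print('place',h1,h2,'z above seat',round(z-zs,4),'F',np.round(current_force(),1))
    return z-zs<.009
def release(xy,zs,op=.045):
    move_gripper(op); sleep(.1)
    p=current_position(); servo_line([p[0],p[1],zs+.13],rate=.15)
def tops(lst,name='top',fn=None,box=None):
    d=cap(name); X=cloud(d)
    for n,c0,r,zt in lst:
        m=near(X,c0,r,zt-.012,zt+.012); v,u=np.nonzero(m)
        print(n,m.sum(),np.round(X[m].mean(0),4) if m.any() else '')
    if fn:
        b=box; i=d['image'][b[0]:b[1],b[2]:b[3]]; s=min(800/i.shape[1],600/i.shape[0]); cv2.imwrite('pics/'+fn,cv2.resize(i,None,fx=s,fy=s,interpolation=2))
    return d,X
E
python3 - <<'E'
from h import *
pick((.4877,-.054),.034,np.radians(-4))
ok=place(AX,.067,np.radians(145)); print(ok)
if ok:
    release(AX,.067)
    q=list(current_joint_pos()); q[0]=-1.1; goto_joints(q)
    tops([('white',AX,.03,.103),('post',(.589,-.216),.03,.107)],fn='t4.png',box=(140,230,310,430))
    tops([('white',AX,.03,.103)],'side','s4.png',(150,300,280,440))
print(current_clock())
E
```

```text
pick hit False gap 0.0233 F [-0.1  0.2  4.2] z 0.0404
lifted gap 0.0234 F [ 0.1 -0.2 -1.1]
place False True z above seat 0.0062 F [0.3 0.2 5.7]
True
white 56 [ 0.6242 -0.1672  0.1011]
post 20 [ 0.5869 -0.2148  0.1045]
white 73 [ 0.6246 -0.1753  0.0996]
39.6
```

View pics/s4.png

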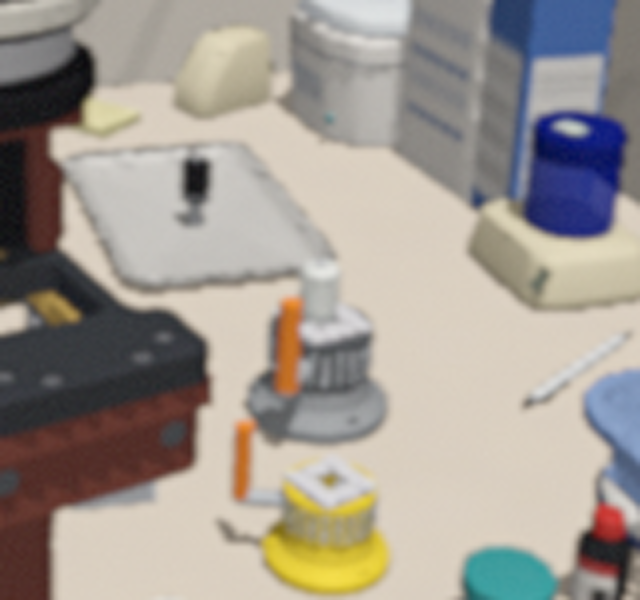

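Side view: the white cutter stands on the chuck nose at about (320,290), with its shoulder on the plate. Now I tighten.

```bash
python3 - <<'E'
from h import *
import h
a=np.radians(234.7); r=.0615
pt=lambda a,z:[AX[0]+r*np.cos(a),AX[1]+r*np.sin(a),z]
q=quat(a+np.pi/2)
move_gripper(.04); move_ptp(pt(a,.2),q); print(np.round(current_joint_pos(),2))
servo_line(pt(a,.073),q,rate=.1,contact_N=15); F0=np.array(current_force())
print(current_position(),F0)
move_gripper(0.0); print('gap',current_finger_gap(),np.round(current_force(),1))
a=turn(a,np.pi/2,-np.radians(7.5),10,10,r=r)
if abs(np.degrees(a)-159.7)<2: a=turn(a,np.pi/2,-np.radians(2),16,10,r=r)
print(np.round(np.array(current_force())-F0,1),current_clock())
E
```

```text
[-0.46  0.42  1.47 -0.    1.25  0.15]
[ 0.59170192 -0.21826629  0.07370273] [-0.78496451  0.61678541 -0.18991014]
gap 0.013582771661981751 [-4.   1.1  5.8]
0 227.2 act 226.8 ft 0.1 fr -2.6
1 219.7 act 219.7 ft -0.1 fr -4.8
2 212.2 act 212.3 ft -1.3 fr -7.3
3 204.7 act 204.9 ft -1.2 fr -7.2
4 197.2 act 197.8 ft -1.3 fr -9.1
5 189.7 act 190.4 ft -1.0 fr -9.0
6 182.2 act 182.8 ft -2.2 fr -9.2
7 174.7 act 175.2 ft -3.0 fr -9.0
8 167.2 act 167.5 ft -2.8 fr -8.1
9 159.7 act 159.8 ft -4.6 fr -9.1
0 157.7 act 158.2 ft 3.5 fr -0.8
1 155.7 act 156.3 ft 3.1 fr -0.7
2 153.7 act 154.2 ft 3.4 fr -1.0
3 151.7 act 152.2 ft 3.9 fr -0.6
4 149.7 act 150.1 ft 3.8 fr -0.3
5 147.7 act 148.1 ft 3.8 fr -0.6
6 145.7 act 146.1 ft 3.4 fr -1.3
7 143.7 act 144.1 ft 4.8 fr -1.3
8 141.7 act 142.0 ft 4.0 fr -2.1
9 139.7 act 140.0 ft 4.3 fr -1.9
10 137.7 act 138.0 ft 5.1 fr -2.2
11 135.7 act 136.2 ft 6.0 fr -2.9
12 133.7 act 134.4 ft 7.3 fr -2.5
13 131.7 act 132.4 ft 7.1 fr -2.7
14 129.7 act 130.4 ft 7.4 fr -4.0
15 127.7 act 128.4 ft 7.1 fr -3.2
[ 3.4 -5.2 -0.6] 54.35
```

The resistance is only starting to build, at about 0.45 rad. I continue in small steps and watch the absolute force and the lag.

```bash
python3 - <<'E'
from h import *
F0=np.array([-.78,.62]); a=np.radians(127.7); r=.0615
for i in range(12):
    a-=np.radians(1.5)
    servo_line([AX[0]+r*np.cos(a),AX[1]+r*np.sin(a),.073],quat(a+np.pi/2),rate=.05)
    o=[]
    for w in (0,.1,.2):
        if w: sleep(.1)
        f=np.array(current_force()[:2])-F0; t=np.array([np.sin(a),-np.cos(a)]); o+=[round(-f@t,1),round(f@[np.cos(a),np.sin(a)],1)]
    p=np.array(current_position())[:2]-AX; aa=np.degrees(np.arctan2(p[1],p[0]))
    print(round(np.degrees(a),1),round(aa,2),'lag',round(aa-np.degrees(a),2),'rad',round(np.hypot(*p),4),o,'tz',np.round(current_torque()[2],2))
    if o[-2]>10 or aa-np.degrees(a)>4.5: break
print(current_clock())
E
```

```text
126.2 127.01 lag 0.81 rad 0.0593 [np.float64(1.6), np.float64(-5.8), np.float64(1.1), np.float64(-5.4), np.float64(1.5), np.float64(-5.8)] tz 0.24
124.7 125.52 lag 0.82 rad 0.0594 [np.float64(0.4), np.float64(-5.8), np.float64(1.5), np.float64(-7.0), np.float64(1.0), np.float64(-6.3)] tz 0.23
123.2 124.04 lag 0.84 rad 0.0593 [np.float64(1.2), np.float64(-6.3), np.float64(1.5), np.float64(-6.7), np.float64(1.7), np.float64(-5.7)] tz 0.21
121.7 122.58 lag 0.88 rad 0.0594 [np.float64(2.0), np.float64(-5.8), np.float64(1.5), np.float64(-6.0), np.float64(1.4), np.float64(-5.9)] tz 0.23
120.2 121.08 lag 0.88 rad 0.0594 [np.float64(2.4), np.float64(-6.3), np.float64(1.2), np.float64(-5.8), np.float64(1.2), np.float64(-6.4)] tz 0.23
118.7 119.6 lag 0.9 rad 0.0594 [np.float64(1.1), np.float64(-6.2), np.float64(0.7), np.float64(-6.7), np.float64(0.8), np.float64(-6.3)] tz 0.21
117.2 118.1 lag 0.9 rad 0.0594 [np.float64(1.3), np.float64(-5.9), np.float64(0.7), np.float64(-5.3), np.float64(1.7), np.float64(-6.2)] tz 0.29
115.7 116.62 lag 0.92 rad 0.0595 [np.float64(1.2), np.float64(-6.1), np.float64(1.1), np.float64(-5.9), np.float64(2.1), np.float64(-6.3)] tz 0.27
114.2 116.37 lag 2.17 rad 0.0593 [np.float64(5.8), np.float64(-6.9), np.float64(5.6), np.float64(-6.5), np.float64(5.9), np.float64(-7.7)] tz 0.28
112.7 116.34 lag 3.64 rad 0.0591 [np.float64(10.1), np.float64(-9.2), np.float64(10.1), np.float64(-8.7), np.float64(10.5), np.float64(-8.9)] tz 0.21
58.85
```

```bash
python3 - <<'E'
from h import *
print(current_finger_gap(), current_position())
d=cap('side'); i=d['image'][170:290,290:440]; cv2.imwrite('pics/s5.png',cv2.resize(i,(750,600),interpolation=2))
d=cap('top'); i=d['image'][120:230,310:430]; cv2.imwrite('pics/t5.png',cv2.resize(i,(600,550),interpolation=2))
E
```

```text
0.01352411594585869 [ 0.60045424 -0.1147918   0.07307082]
```

View pics/s5.png

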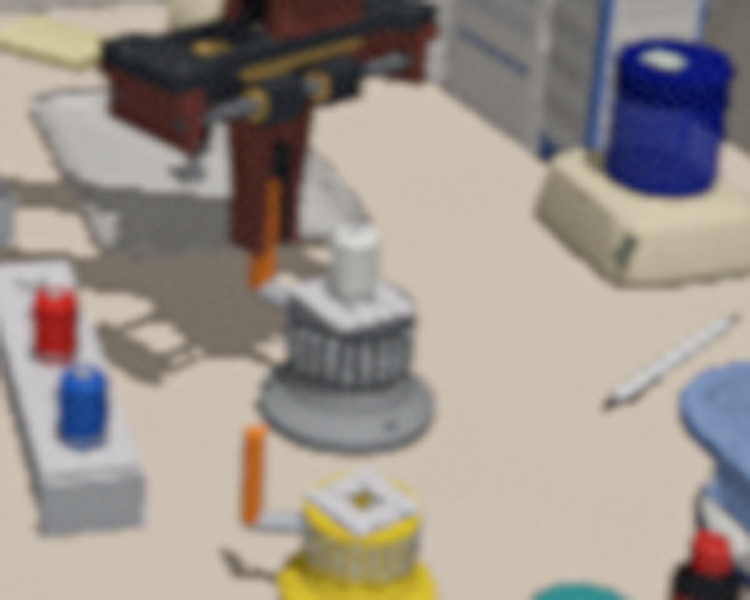

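```bash
python3 - <<'E'
from h import *
move_gripper(.045); sleep(.1); p=current_position(); servo_line([p[0],p[1],.2],rate=.15)
q=list(current_joint_pos()); q[0]=-1.1; goto_joints(q)
for k in range(2):
    d,X=tops([('white',AX,.02,.103),('post',(.598,-.112),.03,.107)],fn='t6.png' if k==0 else None,box=(140,230,310,430))
m=near(X,AX,.045,.064,.070); P=X[m]; print('plate',m.sum(),(np.percentile(P,3,0)+np.percentile(P,97,0))/2)
d,X=tops([('white',AX,.03,.103),('post',(.598,-.112),.03,.107)],'side','s6.png',(180,260,320,400))
print(current_clock())
E
```

```text
white 58 [ 0.627  -0.1673  0.1005]
post 18 [ 0.589  -0.1194  0.1043]
white 58 [ 0.6268 -0.1675  0.101 ]
post 18 [ 0.5888 -0.1193  0.1052]
plate 109 [ 0.62573158 -0.16849262  0.06692903]
white 73 [ 0.6268 -0.1756  0.0996]
post 36 [ 0.5904 -0.1248  0.1034]
62.625
```

View pics/t6.png

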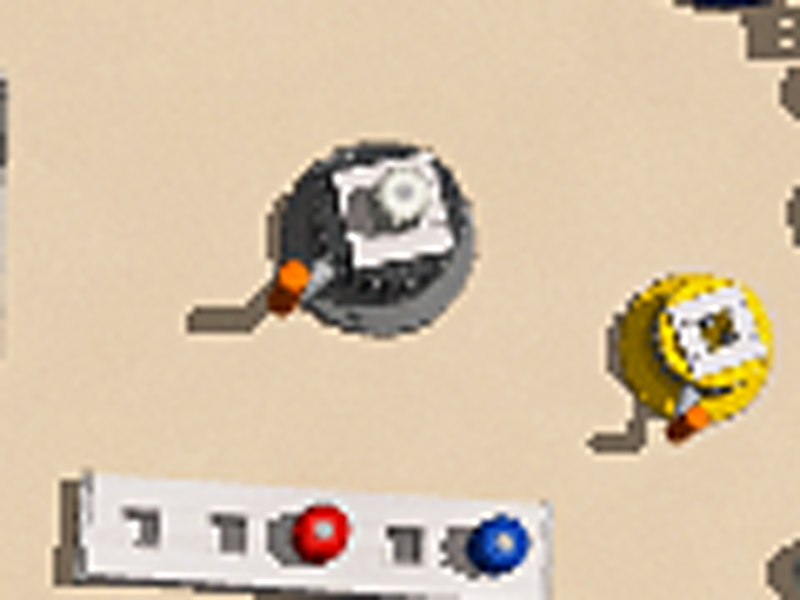

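View pics/s6.png

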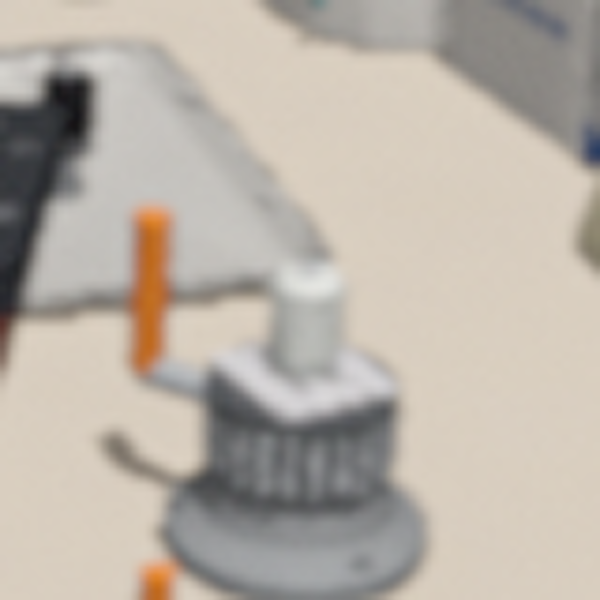

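Post sprang back slightly and is at about (293,275) in the crop, roughly 0.4 rad. The white cutter moved onto the axis when the jaws closed. A gentle pull will show whether it is really clamped.

```bash
python3 - <<'E'
from h import *
W=(.6267,-.1675); psi=bestpsi([*W,.2],np.radians(40)); q=quat(psi)
move_gripper(.045); move_ptp([*W,.2],q); servo_line([*W,.074],q,rate=.12,contact_N=15)
move_gripper(0.0); sleep(.2); f0=np.array(current_force()); z0=current_position()[2]; print('gap',current_finger_gap(),np.round(f0,1))
h=servo_line([*W,.082],rate=.01,contact_N=6); sleep(.1)
print(h,'dz',current_position()[2]-z0,'dF',np.round(np.array(current_force())-f0,1))
servo_line([*W,.074],rate=.02,contact_N=6) if not h else servo_line([*W,.074],rate=.02)
move_gripper(.045); servo_line([*W,.2],rate=.15)
q=list(current_joint_pos()); q[0]=-1.1; goto_joints(q)
tops([('white',W,.02,.103),('post',(.59,-.118),.03,.107)])
print(current_clock())
E
```

```text
gap 0.02354297215599439 [-1.3  0.9  6.4]
True dz -1.3891569106555535e-06 dF [ 0.8 -0.7 -2.8]
white 57 [ 0.6272 -0.1676  0.1003]
post 18 [ 0.5888 -0.1193  0.1052]
71.5833
```

```bash
python3 - <<'E'
from h import *
W=(.6268,-.1675); psi=bestpsi([*W,.2],np.radians(40)); q=quat(psi)
move_ptp([*W,.2],q); servo_line([*W,.074],q,rate=.12,contact_N=15); fz=current_force()[2]
move_gripper(0.0); sleep(.2); z0=current_position()[2]; print('free fz',round(fz,1),'z0',z0)
for k in range(1,8):
    servo_line([*W,.074+k*.001],rate=.02); sleep(.1); f=current_force()[2]-fz; dz=current_position()[2]-z0; print(k,'dz',round(dz*1000,2),'F',round(f,1))
    if f<-7 or dz>.003: break
if dz<.003: servo_line([*W,z0],rate=.02)
else: servo_line([*W,z0-.004],rate=.02,contact_N=8)
move_gripper(.045); servo_line([*W,.2],rate=.15)
q=list(current_joint_pos()); q[0]=-1.1; goto_joints(q)
tops([('white',W,.02,.103),('post',(.59,-.118),.03,.107)])
print(current_clock())
E
```

```text
free fz -0.1 z0 0.0744878085969947
1 dz 0.08 F -4.1
2 dz 0.16 F -13.5
white 55 [ 0.6272 -0.1679  0.1002]
post 18 [ 0.5891 -0.1188  0.1046]
79.3833
```

The clamp held a 13.5 N pull and the cutter rose only 0.16 mm. Now the red and blue spares.

```bash
python3 - <<'E'
from h import *
for n,src,dst in [('red',(.4825,-.1341),(.4654,.2081)),('blue',(.4767,-.2136),(.4772,.0888))]:
    pick(src,.034,np.radians(-4))
    p=bestpsi([*dst,.15],np.radians(5.7)); move_ptp([*dst,.15],quat(p))
    ok=place(dst,.034,np.radians(5.7)); print(n,ok,current_clock())
    if not ok: break
    release(dst,.034)
if ok:
    q=list(current_joint_pos()); q[0]=-1.1; goto_joints(q)
    W=AX
    tops([('white',W,.02,.103),('post',(.59,-.118),.03,.107),('red',(.4654,.2081),.02,.07),('blue',(.4772,.0888),.02,.07)],fn='t7.png',box=(130,260,210,410))
    tops([],'side','s7.png',(140,260,230,390))
    print(current_clock())
E
```

```text
pick hit False gap 0.0236 F [-0.   0.6  4.6] z 0.0404
lifted gap 0.0236 F [ 0.  -0.2 -0.1]
place False True z above seat 0.0062 F [-0.4  0.5  6.1]
red True 86.8583
pick hit False gap 0.0237 F [ 0.1 -0.   4.1] z 0.0404
lifted gap 0.0235 F [-0.1  0.1 -0.4]
place False True z above seat 0.0061 F [0.4 0.7 1.5]
blue True 95.7917
white 57 [ 0.6271 -0.1675  0.1005]
post 19 [ 0.5883 -0.1192  0.1057]
red 55 [0.4643 0.2069 0.0681]
blue 53 [0.4758 0.088  0.0676]
99.4167
```

View pics/t7.png

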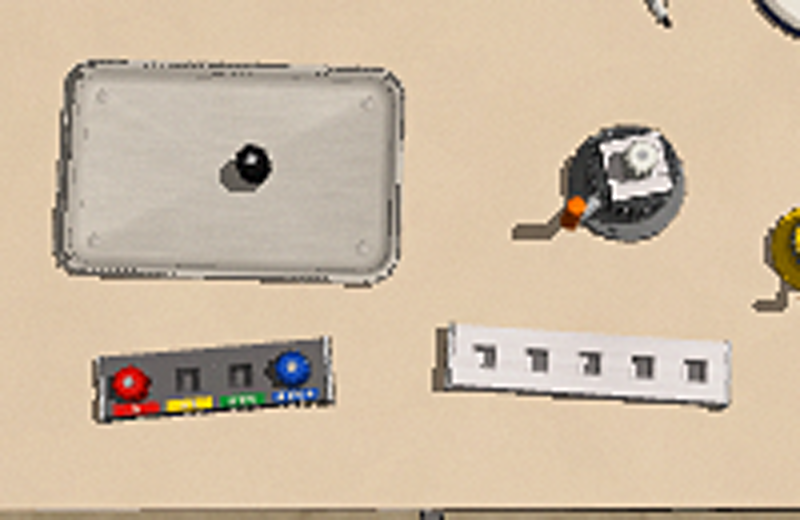

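View pics/s7.png

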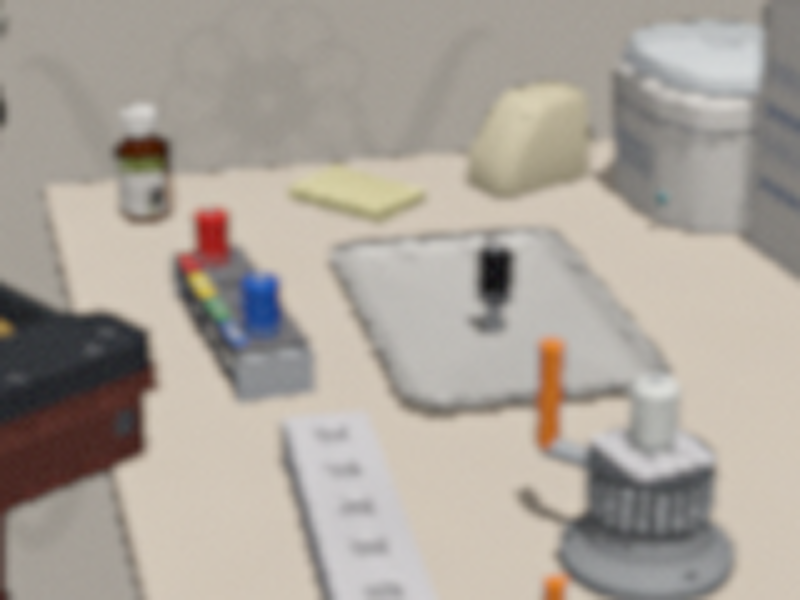

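Top view: red is in pocket 1 at (130,382), blue in pocket 4 at (291,367), white in the chuck at (640,157) and black in the tray at (252,163). All are upright in both views and the arm is clear, so I hand in.

```bash
python3 - <<'E'
from h import *
print(np.round(current_position(),3),np.round(current_force(),1)); close_job(); print(current_clock())
E
```

```text
[ 0.28  -0.396  0.163] [0.4 0.1 0.5]
the job is handed in; nothing more can be done
the job is handed in; nothing more can be done
```

The job is done and handed in at about 100 s, with no verdict reported. I turned the grey chuck's sleeve to its open stop, stood the black cutter in the tray, seated the white cutter and tightened the sleeve. Then red went into pocket 1 and blue into pocket 4; yellow and green were not there.

- **Clamp:** the final tightening resisted with about 10 N at the post. The post sprang back after release, leaving the sleeve at roughly 0.4 rad by camera. The white cutter then held a 13.5 N pull with 0.16 mm of movement. The force on each jaw could not be read directly.
- **Stop or clamp:** I could not tell whether that last resistance came from the clamped shank or from the sleeve's end stop at 0.6 rad. The first pull test was inconclusive, so I repeated it.
- **Seating:** red and blue stopped at the expected seat height and measured within about 2 mm of their pockets. Both views show all four cutters upright.
- **Surroundings:** pad and bottle look in place in the last side picture and the tray had not visibly moved. I did not look at the dish again at the end; it was in place in the last picture that showed it (17 s), and the gripper and fingers never worked near it. The arm was clear and touching nothing.

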